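# Tip a circuit module over onto the inspection plate

## Robot

A 6-joint arm with a two-finger parallel gripper is mounted at the origin on a cart in front of the work surface, level with it; the furniture and walls round the work are solid. World frame = base frame: x ahead of the robot, y to its left, z up, the work surface at z = 0. Lengths are in mm, angles in rad, forces in N, time in s.
With the tool pointing down it reaches from about 400 to 925 mm from the base axis. Payload 12.5 kg.
Tool frame: the origin (TCP) lies on the mounting face of the last link; the fingertips stand 190 mm ahead of it and the grasp point (between the pads) lies 171 mm ahead of it; z points along the fingers, y is the line along which they close (so a half turn about z gives the same grasp; the last joint's range is limited). The gripper opens to 95 mm and grips with 3 to 60 N. Pads are 20 mm wide; open, the fingers measure 119 mm over their backs; the gripper's body (75 mm by 180 mm) begins 59 mm behind the grasp point.
Start: joints at [-1.217, 0.491, 1.559, -0, 1.092, -0.106], TCP at [277.374, -560.079, 404.761] pointing down, gripper open.
Joint ranges: [-3.1, 3.1], [-0.84, 2.19], [0.05, 2.79], [-1.13, 4.28], [0.06, 2.93], [-2.69, 2.69]. Speed limits (rad/s): [2.22, 2.22, 2.79, 3.14, 3.14, 3.14].

## Interface

Orientations are given as [roll, pitch, yaw] about the fixed x, y, z axes, in that order (R = Rz(yaw) Ry(pitch) Rx(roll)).
In Python, from cell import * gives the robot as it stands.
- The arm moves only by the tool arm_command, never from a script. Its argument "rows" is a list that holds one entry, the list of rows, each a list of 7 numbers: the shift along the tool's x, y, z normalised to -1 to 1, where 1 is 0.15 m, then the turn, a rotation vector about the tool's x, y, z normalised to -1 to 1, where 1 is 360 degrees, then the opening, from -1 (shut) to 1 (fully open). A call has 1 to 10 rows; each row is the pose to reach, as a shift and turn from the pose commanded when the call began, along the tool's axes at that moment, turning the shorter way round; what a row does not reach only later rows make up. A row lasts 1/12 s, in which the tool goes at most 41.7 mm and 7.16 degrees, less where a joint would pass 70% of its speed; a pose out of reach is approached as far as the arm can. A call with a number of a shift or a turn outside -1 to 1 is refused whole. A call with a gripper value outside its range is refused whole. The fingers move at their own pace and stop on an object; the grip force is fixed at half the most. Time passes only in rows, so rows that repeat a pose let the fingers close. It gives the time, the measured TCP pose, the force, the opening and the grip force at its end, in the units of the state.
- state(): the state, without advancing time (a new reading comes with each control period).
- read_camera(name): name is "scene" or "top"; returns (picture, depth): 384x512x3 uint8, red, green, blue; 384x512 float32, mm along the optical axis (not along the pixel's ray), 0 where there is no reading.
- get_calibration(name): a dict with "camera_matrix" (3x3 intrinsics, pixels), "position" and "orientation" of the camera in the world. Camera axes: x right, y up, looking along -z (the intrinsics and any distortion apply to the point x, -y, -z); pixel columns grow to the right and rows downward; lengths in mm; the calibration is good to about 2 mm. A picture is of the moment at which its call begins. get_calibration takes no time and is no camera call.
- job_done(): hands the job in; it is judged then, once.
The state is a dict: "t": time; "joints": joint angles; "qvel": joint speeds; "tau": joint torques, N m; "eef_pos": TCP position; "tcp_rot": TCP orientation; "ft_force": force on the tool from outside, world axes, zero at the start; "moment": the same for the moment, N m; "opening": opening from 0.0 (shut) to 1.0 (fully open); "grip_force": force on a finger pad.
Only numpy, scipy, OpenCV 4.12 (cv2) and the standard library are available. Lean on these libraries where they do the work, as an engineer would, in place of code of your own. Each camera call takes 0.05 s, during which the arm holds its last target. There are 200 camera calls.

## Task

Turn the circuit module over for inspection of its underside, without gripping or lifting it: with the fingertips push it up against the low front edge of the aluminium inspection plate, gold contacts first, and press and raise its back side so that it tips up on its front edge and flips over onto the plate, green side down. Then push it across the plate until its side lies squarely against the orange fence, and take the fingers away. Leave everything else where it stands.

Things in the scene. Friction and masses are not known exactly. Their poses are not given: they have to be found in the camera images.
- plate: Fixed aluminium inspection plate with a grey inlay: a step 5 mm high, 190 mm wide (y), with an orange fence along its far side. Origin: middle of its front edge, at worktop height. x runs level from the front edge across the plate to the fence (the direction to push in), y along the front edge, z up.
- plate_edge (a point): middle of the plate's front top edge (the edge to tip the module over), 5 mm above the worktop; axes as the plate's
- plate_fence (a point): middle of the foot of the fence's face, on the plate's top, 130 mm from the front edge; the fence is 10 mm thick and stands 10 mm above the plate; axes as the plate's
- module: Loose flat circuit module, 90 mm (x) by 110 mm (y) by 12 mm (z), about 0.12 kg, square sides: green board with chips in a white rim on top, gold contacts along its front (+x) edge; bare aluminium with a blue panel below. Origin: centre of the underside; z points out of the green side. It starts flat on the worktop, green side up, front towards the plate, turned up to 17 degrees.
- module_front (a point): middle of the module's front lower edge (the edge with the gold contacts, at the underside), 5 to 10 cm before the plate at the start; axes as the module's. When the module has tipped over, this edge lies just inside the plate's front edge and the other side some 30 mm short of the fence.
- module_back (a point): middle of the module's back lower edge (at the underside, away from the gold contacts); axes as the module's. Fingertips pressed against this side with about 10 N, while the front side bears on the plate's edge, carry it up by friction as they rise. They hardly slip, so they must follow its arc until the module stands almost upright; then a level push tips it over.
- module_center (a point): centre of the module, halfway up its thickness; axes as the module's
- vial_black: Bystander, loose: small sample vial with a black cap, 23 mm across, 51 mm tall; origin at the centre of its underside
- vial_clear: Bystander, loose: small sample vial with a pale cap, 23 mm across, 51 mm tall; origin at the centre of its underside
- beaker: Bystander, loose: glass beaker, 63 mm across, 78 mm tall; origin at the centre of its underside
- tip_box: Bystander, loose: blue pipette tip box with a clear lid, 82 x 120 x 71 mm; origin at the centre of its underside
- marker: Bystander, loose: red and white marker pen lying down, 135 mm long, 17 mm thick; origin at the centre of its underside
- bottle: Bystander, loose: amber bottle with a blue cap, 72 mm across, 134 mm tall; origin at the centre of its underside
Mind the look-alikes: they are no part of the job. Leave any pink or purple look-alike of the module alone.

How it is judged (in metres and radians):
On the way:
1. the module is tipped up by more than 65 degrees with its front edge down at the plate's front edge (angle between module's own z axis and vertical above 1.13 rad and x of module_front in the frame of plate between -0.025 and 0.03 m and height (world z) of module_front below 0.03 m), for 0.05 s.
At the end, for the whole second after the job is handed in: The module lies flat on the plate, green side down (within 5 degrees), its leading side within 6 mm of the fence and parallel to it within 4.5 degrees, its middle within 40 mm of the plate's middle line, at rest and released (angle between module's own z axis and vertical above 3.05 rad and x of module_back in the frame of plate between 0.124 and 0.135 m and y of module_center in the frame of plate between -0.04 and 0.04 m and height (world z) of module_center below 0.02 m and angle between the y axis of module and the y axis of plate, either way round below 0.08 rad and linear speed of module below 0.01 m/s); the robot touches nothing.
It fails at once if the module is lifted: its front edge (the one with the gold contacts) rises more than 40 mm above the worktop (height (world z) of module_front above 0.04 m).
It fails at once if the module's centre rises more than 80 mm above the worktop (height (world z) of module_center above 0.08 m).
It fails at once if any bystander (vials, beaker, tip box, marker, bottle) is moved by more than 20 mm (distance of any of vial_black, vial_clear, beaker, tip_box, marker, bottle from where it was at the start of the episode above 0.02 m).
It also fails if it takes over 61 s, if anything falls off the work surface, if the arm or the gripper's body presses on something with over 40 N, if the wrist force passes 120 N, or if a joint passes its speed limit or range.

## Working session

There is one attempt and no reset: what is moved stays moved. The work goes in short steps, Python scripts to look and compute and a tool call to move; the robot and the scene stay as the last step left them, time stands still between calls to the robot, and variables do not carry over. Pictures are saved under pics/ and viewed, at most 10 in all, crops included, and the job is handed in when it is done.

Besides the shell and the picture viewer there is one more tool, called after "Emit:" as name(argument=value, ...), one argument or row to a line, values as JSON. arm_command: Moves the arm, as the interface text tells. Its arguments: {"type":"object","properties":{"rows":{"type":"array","items":{"type":"array","items":{"type":"array","items":{"type":"number","minimum":-1,"maximum":1}}}}},"required":["rows"]}

```bash
mkdir -p pics; ls; python3 - <<'E'
from cell import *
import cv2,numpy as np
print(state())
for n in("scene","top"):
    p,d=read_camera(n); cv2.imwrite(f"pics/{n}0.png",p[...,::-1]); np.savez(f"{n}0.npz",p=p,d=d)
    print(n,get_calibration(n))
E
```

```text
pics
{'t': 0.0, 'joints': array([-1.21661872e+00,  4.91538203e-01,  1.55946244e+00,  4.39441343e-05,
        1.09170018e+00, -1.05603965e-01]), 'qvel': array([ 0.00097347,  0.0006243 , -0.003358  , -0.00044334,  0.00048061,
       -0.00267295]), 'tau': array([-3.90903206e-04, -6.12630343e+01, -2.58182824e+01,  6.91163982e-02,
        4.80283226e-02, -3.14533713e-05]), 'eef_pos': array([ 277.35191747, -560.04423455,  404.17042742]), 'tcp_rot': array([-3.14049476e+00, -1.55567290e-04,  4.59761210e-01]), 'ft_force': array([-0.05060346,  0.51715315, -0.69171133]), 'moment': array([-0.01247011, -0.03644014,  0.04775307]), 'grip_force': 0.0, 'opening': 0.999739743795114}
scene {'camera_matrix': array([[431.73803184,   0.        , 253.13573367],
       [  0.        , 431.73803184, 193.6257425 ],
       [  0.        ,   0.        ,   1.        ]]), 'position': array([-275.73416787,  660.45699044, 1130.62242397]), 'orientation': array([ 7.38239021e-01,  2.09931449e-03, -2.22594408e+00])}
top {'camera_matrix': array([[426.03255178,   0.        , 258.00885845],
       [  0.        , 426.03255178, 183.66467609],
       [  0.        ,   0.        ,   1.        ]]), 'position': array([ 449.85991629,   48.85354491, 1734.53543585]), 'orientation': array([ 0.05755546,  0.01655002, -1.5866507 ])}
```

View pics/top0.png

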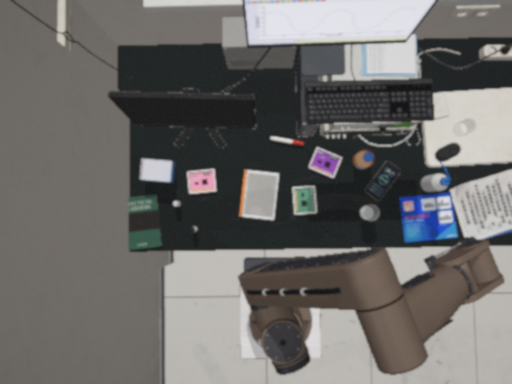

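View pics/scene0.png

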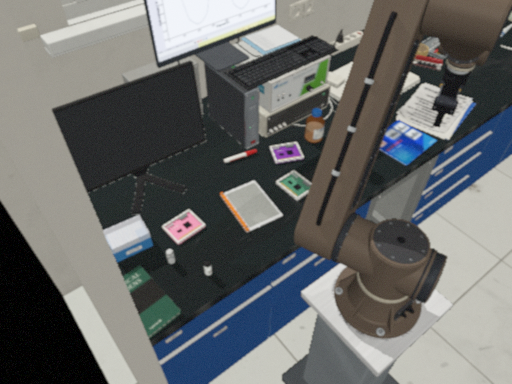

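Top view: the green module is at (304,200), and the plate is at (260,195) with its orange fence at the left (243,193), so the push direction is about world +y. Candidates for the module: green (304,200), purple (325,162), pink (201,181), dark green book (145,222). By the description it is the green one; I'll check that in a close crop while measuring.

```bash
cat > h.py <<'E'
from cell import *
import cv2,numpy as np
from scipy.spatial.transform import Rotation as R
def ray(n,uv):
    c=get_calibration(n);K=c['camera_matrix'];uv=np.atleast_2d(uv).astype(float)
    d=np.c_[(uv[:,0]-K[0,2])/K[0,0],-(uv[:,1]-K[1,2])/K[1,1],-np.ones(len(uv))]
    return c['position'],R.from_euler('xyz',c['orientation']).apply(d)
def toz(n,uv,z):
    p,d=ray(n,uv); return p+d*((z-p[2])/d[:,2])[:,None]
def proj(n,P):
    c=get_calibration(n);K=c['camera_matrix']
    q=R.from_euler('xyz',c['orientation']).inv().apply(np.atleast_2d(P)-c['position'])
    return np.c_[K[0,0]*q[:,0]/-q[:,2]+K[0,2],K[1,1]*-q[:,1]/-q[:,2]+K[1,2]]
def big(mask):
    k,l,s,c=cv2.connectedComponentsWithStats(mask.astype(np.uint8)); i=1+np.argmax(s[1:,4]); return l==i
def rect(n,mask,z):
    m=big(mask); v,u=np.nonzero(m); P=toz(n,np.c_[u,v],z)[:,:2].astype(np.float32)
    return cv2.minAreaRect(P),cv2.boxPoints(cv2.minAreaRect(P)),m.sum()
E
python3 - <<'E'
from h import *
for n,(x0,y0,x1,y1) in {"top":(225,140,345,230),"scene":(205,130,335,240)}.items():
    p=np.load(f"{n}0.npz")['p']; c=p[y0:y1,x0:x1]
    cv2.imwrite(f"pics/{n}_crop.png",cv2.resize(c[...,::-1],None,fx=5,fy=5,interpolation=cv2.INTER_CUBIC))
    hsv=cv2.cvtColor(p,cv2.COLOR_RGB2HSV); H,S,V=[hsv[...,i] for i in range(3)]
    roi=np.zeros(H.shape,bool); roi[y0:y1,x0:x1]=1
    print(n)
    for k,m,z in (("green",(H>60)&(H<95)&(S>80)&(V>50),12),("orange",(H>5)&(H<20)&(S>120)&(V>120),15),("bright",(V>95)&roi,5)):
        m=m&roi
        kk,l,s,ce=cv2.connectedComponentsWithStats(m.astype(np.uint8))
        for i in range(1,kk):
            if s[i,4]>25:
                r,b,a=rect(n,l==i,z); print(k,s[i],ce[i].round(1),np.round(r[0],1),np.round(r[1],1),round(r[2],1),b.round(0).tolist())
E
```

```text
top
green [299 190  13  21 188] [304.4 200.2] [ 480.4 -112.7] [48.4 80.8] 88.8 [[439.0, -136.0], [520.0, -138.0], [521.0, -89.0], [441.0, -88.0]]
orange [239 169   7  48 117] [241.8 193.1] [515.1 141.4] [ 10.3 191.5] 82.9 [[419.0, 148.0], [609.0, 124.0], [611.0, 135.0], [421.0, 158.0]]
bright [271 140  33   6 111] [290.5 141.6] [723.  -45.8] [131.6  19.4] 81.8 [[704.0, -110.0], [723.0, -112.0], [742.0, 18.0], [723.0, 21.0]]
bright [308 146  35  33 714] [324.8 162. ] [ 633.7 -197.3] [121.2 100.5] 65.7 [[563.0, -232.0], [655.0, -273.0], [704.0, -163.0], [613.0, -121.0]]
bright [ 238  169   42   52 1819] [258.8 194.4] [506.5  73.3] [151.5 199.1] 82.9 [[398.0, 10.0], [596.0, -14.0], [615.0, 136.0], [417.0, 161.0]]
bright [291 185  27  30 691] [304.1 199.4] [ 482.6 -109.8] [118. 100.] 3.8 [[420.0, -64.0], [427.0, -164.0], [545.0, -156.0], [538.0, -56.0]]
scene
green [282 175  27  20 221] [295.  184.4] [ 477.6 -107.2] [86.  58.6] 2.3 [[433.0, -80.0], [436.0, -138.0], [522.0, -135.0], [519.0, -76.0]]
orange [306 132  13  10  56] [309.8 136.6] [ 633.3 -321.3] [31.2 63. ] 81.4 [[600.0, -332.0
[... 513 characters left out ...]
 2214] [311.3 188.1] [ 494.6 -169.9] [205.4 561.5] 39.7 [[236.0, -20.0], [595.0, -451.0], [753.0, -320.0], [394.0, 112.0]]
bright [269 141  36  23 569] [286.  151.9] [ 634.3 -196.5] [120.8 108. ] 66.4 [[561.0, -230.0], [659.0, -273.0], [708.0, -163.0], [609.0, -119.0]]
bright [223 149  34  14 181] [239.2 155.3] [726.8 -43.5] [141.   29.1] 78.9 [[699.0, -110.0], [727.0, -116.0], [755.0, 23.0], [726.0, 28.0]]
bright [ 219  180   64   53 1881] [250.6 205.4] [507.5  75.8] [147.1 206.6] 82.7 [[396.0, 16.0], [601.0, -10.0], [619.0, 136.0], [414.0, 162.0]]
bright [323 189  12  35 196] [330.1 209.3] [ 329.9 -141.9] [ 32.2 157.4] 35.5 [[271.0, -87.0], [363.0, -215.0], [389.0, -197.0], [297.0, -69.0]]
```

```bash
python3 -c "
import cv2,numpy as np
a=cv2.imread('pics/top_crop.png');b=cv2.imread('pics/scene_crop.png')
cv2.imwrite('pics/both.png',np.hstack([cv2.resize(a,(400,300)),cv2.resize(b,(354,300))]))"
```

```text
(no output)
```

View pics/both.png

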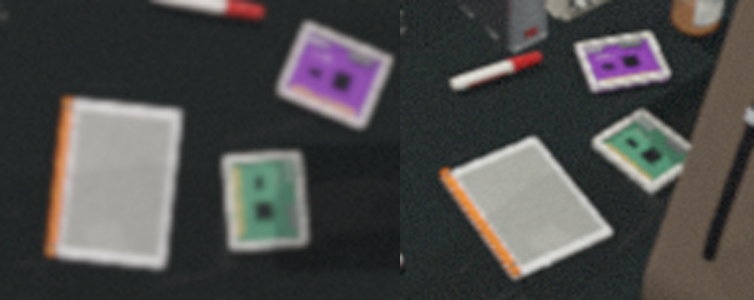

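The crop shows the green module at (265,200) in the left half, with its gold contacts facing the plate, so it is the right part. The purple one is not. The plate yaw is about 82.7° with origin near (497,7). The module's front is about 73 mm before the plate and turned about 11°.

```bash
cat > plan.py <<'E'
from h import *
import json,os
YAW=np.radians(82.7); O=np.array([497.,7.,0])
RP=R.from_euler('z',YAW); E=np.array([10.,0,190.])
def load():
    if os.path.exists('cmd.json'):
        c=json.load(open('cmd.json')); return np.array(c['p']),R.from_quat(c['q'])
    return np.array([277.374,-560.079,404.761]),R.from_euler('xyz',[np.pi,0,.4598])
def pose(x,y,z,b=0,dy=0):      # front tip edge in plate frame, tilt forward b deg, yaw offset deg
    r=R.from_euler('z',YAW+np.radians(dy))*R.from_euler('x',np.pi)*R.from_euler('y',np.radians(b))
    return O+RP.apply([x,y,z])-r.apply(E),r
def edge(p,r): return RP.inv().apply(p+r.apply(E)-O)
def rows(wps,g,save=True):     # wps list of (x,y,z,b,dy)
    p0,r0=load(); out=[]
    for w in wps:
        p,r=pose(*w); s=r0.inv().apply(p-p0)/150; t=(r0.inv()*r).as_rotvec()/(2*np.pi)
        out.append([round(float(v),3)+0. for v in [*s,*t]]+[g])
    print(json.dumps([out]).replace(' ',''))
    s=np.array(out[-1]); assert abs(s[:6]).max()<=1
    p=p0+r0.apply(s[:3]*150); r=r0*R.from_rotvec(s[3:6]*2*np.pi)
    if save: json.dump(dict(p=list(p),q=list(r.as_quat())),open('cmd.json','w'))
def now():
    s=state(); r=R.from_euler('xyz',s['tcp_rot']); e=edge(s['eef_pos'],r); c=edge(*load())
    f=RP.inv().apply(s['ft_force']); print('t',round(s['t'],2),'edge',e.round(1),'cmd',c.round(1),'F',f.round(1),'open',round(s['opening'],2))
def lerp(a,b,n): return [tuple(np.array(a)+(np.array(b)-a)*i/n) for i in range(1,n+1)]
E
python3 - <<'E'
from plan import *
now(); p,r=load(); e=edge(p,r); print(e)
# three stages toward (-200,0,214)
a=(*e,0,np.degrees(.4598-YAW)); t=(-200,0,180,10,0)
for i,(lo,hi) in enumerate(((0,.25),(.25,.5),(.5,.75),(.75,1))):
    w=[tuple(np.array(a)+(np.array(t)-a)*hi)]*4
    rows(w[:1],.3)
E
```

```text
t 0.1 edge [-584.7  137.6  214.3] cmd [-584.8  137.5  214.8] F [-0.2 -0.7 -0.1] open 1.0
[-584.84880301  137.46523542  214.761     ]
[[[0.495,-0.377,0.062,0.001,0.007,-0.039,0.3]]]
[[[0.575,-0.22,0.09,0.002,0.007,-0.039,0.3]]]
[[[0.618,-0.045,0.122,0.005,0.007,-0.039,0.3]]]
[[[0.617,0.135,0.152,0.006,0.007,-0.039,0.3]]]
```

Emit:
arm_command(
  rows=[
    [[0.495,-0.377,0.062,0.001,0.007,-0.039,0.3],[0.495,-0.377,0.062,0.001,0.007,-0.039,0.3],[0.495,-0.377,0.062,0.001,0.007,-0.039,0.3],[0.495,-0.377,0.062,0.001,0.007,-0.039,0.3]],
  ],
)

```text
t: 0.43
eef_pos: [319.9, -474.3, 395.3]
tcp_rot: [-3.14, -0.045, 0.707]
ft_force: [-0.4, 0.1, 0.5]
opening: 0.778
grip_force: 0.0
```

Emit:
arm_command(
  rows=[
    [[0.575,-0.22,0.09,0.002,0.007,-0.039,0.3],[0.575,-0.22,0.09,0.002,0.007,-0.039,0.3],[0.575,-0.22,0.09,0.002,0.007,-0.039,0.3],[0.575,-0.22,0.09,0.002,0.007,-0.039,0.3]],
  ],
)

```text
t: 0.77
eef_pos: [364.4, -393.9, 385.7]
tcp_rot: [3.139, -0.088, 0.951]
ft_force: [-0.5, -1.0, -0.5]
opening: 0.65
grip_force: 0.0
```

Emit:
arm_command(
  rows=[
    [[0.618,-0.045,0.122,0.005,0.007,-0.039,0.3],[0.618,-0.045,0.122,0.005,0.007,-0.039,0.3],[0.618,-0.045,0.122,0.005,0.007,-0.039,0.3],[0.618,-0.045,0.122,0.005,0.007,-0.039,0.3]],
  ],
)

```text
t: 1.1
eef_pos: [413.6, -314.3, 375.6]
tcp_rot: [-3.14, -0.132, 1.197]
ft_force: [0.2, -0.4, 0.4]
opening: 0.65
grip_force: 0.0
```

Emit:
arm_command(
  rows=[
    [[0.617,0.135,0.152,0.006,0.007,-0.039,0.3],[0.617,0.135,0.152,0.006,0.007,-0.039,0.3],[0.617,0.135,0.152,0.006,0.007,-0.039,0.3],[0.617,0.135,0.152,0.006,0.007,-0.039,0.3]],
  ],
)

```text
t: 1.43
eef_pos: [467.2, -233.8, 365.1]
tcp_rot: [-3.141, -0.176, 1.444]
ft_force: [0.7, -0.5, -0.1]
opening: 0.649
grip_force: 0.0
```

```bash
python3 - <<'E'
from plan import *
now()
rows([(-200,0,60,10,0)],.3)
rows([(-200,0,8,10,0)],.3)
rows([(-180,0,8,10,0),(-165,0,8,10,0),(-150,0,8,10,0)],.3)
E
```

```text
t 1.43 edge [-199.5   -0.8  179.8] cmd [-199.6    0.3  180. ] F [-0.4 -0.7 -0.1] open 0.65
[[[-0.14,0.001,0.787,0.0,0.0,0.0,0.3]]]
[[[-0.061,0.0,0.342,0.0,0.0,0.0,0.3]]]
[[[0.131,0.001,0.023,0.0,0.0,0.0,0.3],[0.229,0.001,0.041,0.0,0.0,0.0,0.3],[0.328,0.001,0.058,0.0,0.0,0.0,0.3]]]
```

Emit:
arm_command(
  rows=[
    [[-0.14,0.001,0.787,0,0,0,0.3],[-0.14,0.001,0.787,0,0,0,0.3],[-0.14,0.001,0.787,0,0,0,0.3],[-0.14,0.001,0.787,0,0,0,0.3],[-0.14,0.001,0.787,0,0,0,0.3]],
  ],
)

```text
t: 1.85
eef_pos: [465.8, -235.8, 244.8]
tcp_rot: [-3.138, -0.178, 1.441]
ft_force: [0.5, 0.6, 1.6]
opening: 0.651
grip_force: 0.0
```

Emit:
arm_command(
  rows=[
    [[-0.03,0,0.171,0,0,0,0.3],[-0.045,0,0.25,0,0,0,0.3],[-0.055,0,0.3,0,0,0,0.3],[-0.061,0,0.342,0,0,0,0.3],[-0.061,0,0.342,0,0,0,0.3],[-0.061,0,0.342,0,0,0,0.3]],
  ],
)

```text
t: 2.35
eef_pos: [466.3, -234.3, 194.4]
tcp_rot: [3.141, -0.176, 1.445]
ft_force: [0.6, -0.2, 0.6]
opening: 0.65
grip_force: 0.0
```

```bash
python3 - <<'E'
from plan import *
import json
now()
for n in("scene","top"):
    p,d=read_camera(n); np.savez(f"{n}1.npz",p=p,d=d)
a=np.load('top1.npz')['p'][140:230,225:345];b=np.load('scene1.npz')['p'][130:240,205:335]
cv2.imwrite('pics/both1.png',np.hstack([cv2.resize(a,(400,300),interpolation=2),cv2.resize(b,(354,300),interpolation=2)])[...,::-1])
E
```

```text
t 2.35 edge [-2.001e+02 -2.000e-01  9.100e+00] cmd [-149.6    0.2    8.1] F [-0.2 -0.6  0.6] open 0.65
```

View pics/both1.png

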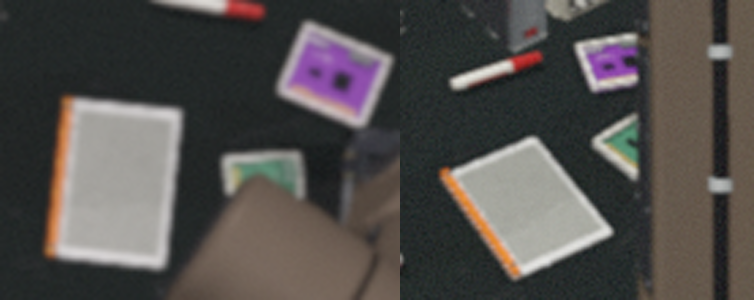

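The arm hides part of the module, but the fingertips are behind it at about (355,190) in the left half. I'll push forward now.

Emit:
arm_command(
  rows=[
    [[0.131,0.001,0.023,0,0,0,0.3],[0.18,0.001,0.032,0,0,0,0.3],[0.229,0.001,0.041,0,0,0,0.3],[0.28,0.001,0.05,0,0,0,0.3],[0.328,0.001,0.058,0,0,0,0.3]],
  ],
)

```text
t: 2.87
eef_pos: [472.7, -183.8, 193.6]
tcp_rot: [-3.141, -0.176, 1.445]
ft_force: [-0.7, -1.0, 0.4]
opening: 0.647
grip_force: 0.5
```

```bash
python3 - <<'E'
from plan import *
now()
rows(lerp((-150,0,7.5,10,0),(-102,0,7.5,10,0),8),.3)
E
```

```text
t 2.87 edge [-1.491e+02  1.000e-01  8.300e+00] cmd [-149.6    0.2    8.1] F [-1.1  0.6  0.4] open 0.65
[[[0.039,0.0,0.01,0.0,0.0,0.0,0.3],[0.078,0.0,0.017,0.0,0.0,0.0,0.3],[0.117,0.0,0.025,0.0,0.0,0.0,0.3],[0.157,0.0,0.032,0.0,0.0,0.0,0.3],[0.196,0.0,0.039,0.0,0.0,0.0,0.3],[0.236,0.0,0.046,0.0,0.0,0.0,0.3],[0.275,0.0,0.053,0.0,0.0,0.0,0.3],[0.314,0.0,0.06,0.0,0.0,0.0,0.3]]]
```

Emit:
arm_command(
  rows=[
    [[0.039,0,0.01,0,0,0,0.3],[0.078,0,0.017,0,0,0,0.3],[0.117,0,0.025,0,0,0,0.3],[0.157,0,0.032,0,0,0,0.3],[0.196,0,0.039,0,0,0,0.3],[0.236,0,0.046,0,0,0,0.3],[0.275,0,0.053,0,0,0,0.3],[0.314,0,0.06,0,0,0,0.3]],
  ],
)

```text
t: 3.53
eef_pos: [478.6, -136.1, 192.8]
tcp_rot: [-3.141, -0.177, 1.445]
ft_force: [0.8, -1.7, 1.1]
opening: 0.654
grip_force: 0.7
```

```bash
python3 - <<'E'
from plan import *
now()
for n in("scene","top"):
    p,d=read_camera(n); np.savez(f"{n}1.npz",p=p,d=d)
a=np.load('top1.npz')['p'][140:230,225:345];b=np.load('scene1.npz')['p'][130:240,205:335]
cv2.imwrite('pics/both2.png',np.hstack([cv2.resize(a,(400,300),interpolation=2),cv2.resize(b,(354,300),interpolation=2)])[...,::-1])
rows(lerp((-102,0,7,10,0),(-92,0,7,10,0),5),.3)
E
```

```text
t 3.53 edge [-101.1    0.3    7.5] cmd [-101.6    0.3    7.5] F [-1.6 -1.   1.1] open 0.65
[[[0.013,0.001,0.005,0.0,0.0,0.0,0.3],[0.026,0.001,0.008,0.0,0.0,0.0,0.3],[0.039,0.001,0.01,0.0,0.0,0.0,0.3],[0.052,0.001,0.012,0.0,0.0,0.0,0.3],[0.065,0.001,0.015,0.0,0.0,0.0,0.3]]]
```

View pics/both2.png

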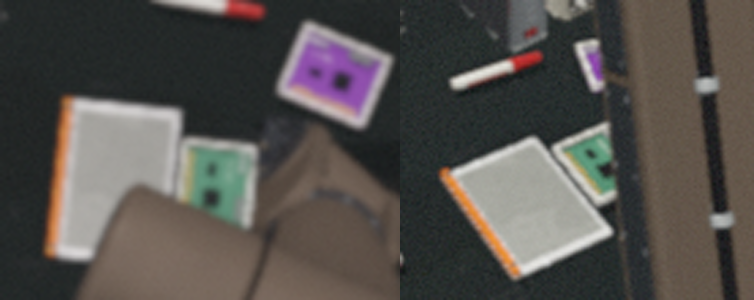

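The module now stands almost against the plate's front edge, roughly square, near (215,185) in the left half. Next is a slow press until there is contact force.

Emit:
arm_command(
  rows=[
    [[0.013,0.001,0.005,0,0,0,0.3],[0.026,0.001,0.008,0,0,0,0.3],[0.039,0.001,0.01,0,0,0,0.3],[0.052,0.001,0.012,0,0,0,0.3],[0.065,0.001,0.015,0,0,0,0.3]],
  ],
)

```text
t: 4.05
eef_pos: [479.9, -127.1, 192.3]
tcp_rot: [-3.141, -0.176, 1.445]
ft_force: [-9.2, -20.1, 3.7]
opening: 0.649
grip_force: 10.7
```

```bash
python3 - <<'E'
from plan import *
now()
rows(lerp((-92,0,7,10,0),(-88,0,7,10,0),4),.3)
E
```

```text
t 4.05 edge [-92.1   0.    7. ] cmd [-91.6   0.2   7. ] F [-21.1   6.6   3.7] open 0.65
[[[0.007,0.0,0.001,0.0,0.0,0.0,0.3],[0.013,0.0,0.002,0.0,0.0,0.0,0.3],[0.02,0.0,0.003,0.0,0.0,0.0,0.3],[0.027,0.0,0.004,0.0,0.0,0.0,0.3]]]
```

```bash
cat >> plan.py <<'E'
def setcmd(*w):
    p,r=pose(*w); json.dump(dict(p=list(p),q=list(r.as_quat())),open('cmd.json','w'))
E
python3 - <<'E'
from plan import *
setcmd(-91.6,.2,7.0,10,0)
rows([(-92.6,0.2,7,10,0)]*3,.3)
E
```

```text
[[[-0.007,0.0,-0.001,0.0,0.0,0.0,0.3],[-0.007,0.0,-0.001,0.0,0.0,0.0,0.3],[-0.007,0.0,-0.001,0.0,0.0,0.0,0.3]]]
```

Emit:
arm_command(
  rows=[
    [[-0.007,0,-0.001,0,0,0,0.3],[-0.007,0,-0.001,0,0,0,0.3],[-0.007,0,-0.001,0,0,0,0.3]],
  ],
)

```text
t: 4.3
eef_pos: [479.8, -127.9, 192.3]
tcp_rot: [-3.141, -0.177, 1.445]
ft_force: [-1.2, -2.4, 0.8]
opening: 0.65
grip_force: 1.1
```

```bash
python3 - <<'E'
from plan import *
now()
s=state();print(RP.inv().apply(s['moment']))
E
```

```text
t 4.3 edge [-92.7   0.2   7. ] cmd [-92.7   0.2   7. ] F [-2.5  0.9  0.8] open 0.65
[-0.02318201  0.43023704 -0.04791897]
```

The stiffness is about 18 N/mm, and contact is at command x ≈ -92.8. So the tipping arc has its centre at about (-2.8, 5) with radius 90 mm. I'll follow it in short steps and watch the force.

```bash
cat >> plan.py <<'E'
X0,Z0=-2.8,5.
def arc(p1,p2,n,r1,r2,b1=10,b2=10,y=0.2,x0=X0,hold=1):
    w=[]
    for i in range(1,n+1):
        k=i/n; f=np.radians(p1+(p2-p1)*k); r=r1+(r2-r1)*k; w.append((x0-r*np.cos(f),y,Z0+r*np.sin(f),b1+(b2-b1)*k,0))
    rows(w+[w[-1]]*hold,.3)
def rad(x0=X0):
    s=state(); r=R.from_euler('xyz',s['tcp_rot']); e=edge(s['eef_pos'],r); c=edge(*load()); f=RP.inv().apply(s['ft_force'])
    for nme,q in(('meas',e),('cmd',c)):
        print(nme,q.round(2),'phi',round(np.degrees(np.arctan2(q[2]-Z0,x0-q[0])),1),'r',round(np.hypot(q[2]-Z0,x0-q[0]),2))
    a=np.arctan2(c[2]-Z0,x0-c[0]); print('t',round(s['t'],2),'F',f.round(1),'press',round(-f[0]*np.cos(a)+f[2]*np.sin(a),1),'tang(on tool)',round(f[0]*np.sin(a)+f[2]*np.cos(a),1))
E
python3 - <<'E'
from plan import *
arc(1.3,1.3,1,89.4,89.4)
arc(1.3,8,5,89.4,89.3)
E
```

```text
[[[0.003,0.0,0.0,0.0,0.0,0.0,0.3],[0.003,0.0,0.0,0.0,0.0,0.0,0.3]]]
[[[0.003,0.0,-0.013,0.0,0.0,0.0,0.3],[0.007,0.0,-0.027,0.0,0.0,0.0,0.3],[0.01,0.0,-0.04,0.0,0.0,0.0,0.3],[0.014,0.0,-0.054,0.0,0.0,0.0,0.3],[0.018,0.0,-0.067,0.0,0.0,0.0,0.3],[0.018,0.0,-0.067,0.0,0.0,0.0,0.3]]]
```

Emit:
arm_command(
  rows=[
    [[0.003,0,0,0,0,0,0.3],[0.003,0,0,0,0,0,0.3]],
  ],
)

```text
t: 4.47
eef_pos: [479.8, -127.6, 192.3]
tcp_rot: [-3.141, -0.176, 1.445]
ft_force: [-1.8, -5.8, 0.7]
opening: 0.646
grip_force: 2.8
```

Emit:
arm_command(
  rows=[
    [[0.003,0,-0.013,0,0,0,0.3],[0.007,0,-0.027,0,0,0,0.3],[0.01,0,-0.04,0,0,0,0.3],[0.014,0,-0.054,0,0,0,0.3],[0.018,0,-0.067,0,0,0,0.3],[0.018,0,-0.067,0,0,0,0.3]],
  ],
)

```text
t: 4.97
eef_pos: [480.0, -126.6, 203.0]
tcp_rot: [-3.141, -0.176, 1.445]
ft_force: [-1.7, -5.5, 0.8]
opening: 0.65
grip_force: 2.6
```

```bash
python3 - <<'E'
from plan import *
rad()
arc(8,16,5,89.3,89.3)
E
```

```text
meas [-9.147e+01  3.000e-02  1.774e+01] phi 8.2 r 89.58
cmd [-91.3    0.2   17.41] phi 8.0 r 89.37
t 4.97 F [-5.6  1.   0.8] press 5.7 tang(on tool) -0.0
[[[0.006,0.0,-0.016,0.0,0.0,0.0,0.3],[0.012,0.0,-0.031,0.0,0.0,0.0,0.3],[0.018,0.0,-0.047,0.0,0.0,0.0,0.3],[0.025,0.0,-0.062,0.0,0.0,0.0,0.3],[0.032,0.0,-0.077,0.0,0.0,0.0,0.3],[0.032,0.0,-0.077,0.0,0.0,0.0,0.3]]]
```

Emit:
arm_command(
  rows=[
    [[0.006,0,-0.016,0,0,0,0.3],[0.013,0,-0.031,0,0,0,0.3],[0.019,0,-0.047,0,0,0,0.3],[0.026,0,-0.062,0,0,0,0.3],[0.033,0,-0.077,0,0,0,0.3],[0.033,0,-0.077,0,0,0,0.3]],
  ],
)

```text
t: 5.47
eef_pos: [480.4, -123.7, 215.4]
tcp_rot: [-3.141, -0.176, 1.445]
ft_force: [-1.8, -5.8, 0.8]
opening: 0.653
grip_force: 2.9
```

```bash
python3 - <<'E'
from plan import *
p,r=load(); p=p+r.apply([.15,0,0]); json.dump(dict(p=list(p),q=list(r.as_quat())),open('cmd.json','w'))
rad()
arc(16,25,5,89.2,89.1)
E
```

```text
meas [-8.862e+01  1.000e-02  3.008e+01] phi 16.3 r 89.41
cmd [-88.43   0.2   29.64] phi 16.1 r 89.11
t 5.47 F [-6.   1.   0.8] press 6.0 tang(on tool) -0.9
[[[0.008,0.0,-0.016,0.0,0.0,0.0,0.3],[0.017,0.0,-0.033,0.0,0.0,0.0,0.3],[0.026,0.0,-0.049,0.0,0.0,0.0,0.3],[0.037,0.0,-0.064,0.0,0.0,0.0,0.3],[0.047,0.0,-0.08,0.0,0.0,0.0,0.3],[0.047,0.0,-0.08,0.0,0.0,0.0,0.3]]]
```

Emit:
arm_command(
  rows=[
    [[0.008,0,-0.016,0,0,0,0.3],[0.017,0,-0.033,0,0,0,0.3],[0.026,0,-0.049,0,0,0,0.3],[0.037,0,-0.064,0,0,0,0.3],[0.047,0,-0.08,0,0,0,0.3],[0.047,0,-0.08,0,0,0,0.3]],
  ],
)

```text
t: 5.97
eef_pos: [481.0, -118.8, 228.5]
tcp_rot: [-3.141, -0.177, 1.445]
ft_force: [-1.7, -4.6, 1.5]
opening: 0.651
grip_force: 2.6
```

```bash
python3 - <<'E'
from plan import *
rad()
arc(25,34,5,89.,88.9)
E
```

```text
meas [-8.360e+01  2.000e-02  4.318e+01] phi 25.3 r 89.37
cmd [-83.57   0.2   42.69] phi 25.0 r 89.13
t 5.97 F [-4.8  1.1  1.5] press 5.0 tang(on tool) -0.7
[[[0.012,0.0,-0.014,0.0,0.0,0.0,0.3],[0.023,0.0,-0.029,0.0,0.0,0.0,0.3],[0.035,0.0,-0.043,0.0,0.0,0.0,0.3],[0.048,0.0,-0.057,0.0,0.0,0.0,0.3],[0.06,0.0,-0.071,0.0,0.0,0.0,0.3],[0.06,0.0,-0.071,0.0,0.0,0.0,0.3]]]
```

```bash
python3 - <<'E'
from plan import *
f=np.radians(25); setcmd(-83.57,.2,42.69,10,0)
arc(25,34,5,89.,88.6)
E
```

```text
[[[0.012,0.0,-0.014,0.0,0.0,0.0,0.3],[0.024,0.0,-0.029,0.0,0.0,0.0,0.3],[0.036,0.0,-0.043,0.0,0.0,0.0,0.3],[0.049,0.0,-0.056,0.0,0.0,0.0,0.3],[0.062,0.0,-0.069,0.0,0.0,0.0,0.3],[0.062,0.0,-0.069,0.0,0.0,0.0,0.3]]]
```

Emit:
arm_command(
  rows=[
    [[0.012,0,-0.014,0,0,0,0.3],[0.024,0,-0.029,0,0,0,0.3],[0.036,0,-0.043,0,0,0,0.3],[0.049,0,-0.056,0,0,0,0.3],[0.062,0,-0.069,0,0,0,0.3],[0.062,0,-0.069,0,0,0,0.3]],
  ],
)

```text
t: 6.47
eef_pos: [481.9, -111.7, 240.3]
tcp_rot: [-3.142, -0.176, 1.445]
ft_force: [-2.5, -7.9, 4.5]
opening: 0.652
grip_force: 4.3
```

```bash
python3 - <<'E'
from plan import *
rad()
arc(34,43,5,88.6,88.4)
p,d=read_camera("scene"); cv2.imwrite('pics/s3.png',cv2.resize(p[120:250,190:350],(640,520),interpolation=2)[...,::-1])
E
```

```text
meas [-7.647e+01 -3.000e-02  5.500e+01] phi 34.2 r 89.03
cmd [-76.21   0.2   54.5 ] phi 34.0 r 88.54
t 6.47 F [-8.2  1.5  4.5] press 9.3 tang(on tool) -0.9
[[[0.013,0.0,-0.013,0.0,0.0,0.0,0.3],[0.027,0.0,-0.026,0.0,0.0,0.0,0.3],[0.041,0.0,-0.038,0.0,0.0,0.0,0.3],[0.055,0.0,-0.05,0.0,0.0,0.0,0.3],[0.07,0.0,-0.061,0.0,0.0,0.0,0.3],[0.07,0.0,-0.061,0.0,0.0,0.0,0.3]]]
```

Emit:
arm_command(
  rows=[
    [[0.013,0,-0.013,0,0,0,0.3],[0.027,0,-0.026,0,0,0,0.3],[0.041,0,-0.038,0,0,0,0.3],[0.055,0,-0.05,0,0,0,0.3],[0.07,0,-0.061,0,0,0,0.3],[0.07,0,-0.061,0,0,0,0.3]],
  ],
)

```text
t: 7.02
eef_pos: [483.1, -103.0, 251.2]
tcp_rot: [3.142, -0.176, 1.445]
ft_force: [-2.6, -7.1, 6.0]
opening: 0.647
grip_force: 4.6
```

```bash
python3 - <<'E'
from plan import *
rad()
arc(43,52,5,88.4,88.2)
E
```

```text
meas [-6.768e+01 -6.000e-02  6.592e+01] phi 43.2 r 88.99
cmd [-67.46   0.2   65.33] phi 43.0 r 88.43
t 7.02 F [-7.4  1.7  6. ] press 9.5 tang(on tool) -0.7
[[[0.015,0.0,-0.01,0.0,0.0,0.0,0.3],[0.031,0.0,-0.021,0.0,0.0,0.0,0.3],[0.046,0.0,-0.03,0.0,0.0,0.0,0.3],[0.062,0.0,-0.04,0.0,0.0,0.0,0.3],[0.079,0.0,-0.048,0.0,0.0,0.0,0.3],[0.079,0.0,-0.048,0.0,0.0,0.0,0.3]]]
```

Emit:
arm_command(
  rows=[
    [[0.015,0,-0.01,0,0,0,0.3],[0.031,0,-0.021,0,0,0,0.3],[0.046,0,-0.03,0,0,0,0.3],[0.062,0,-0.04,0,0,0,0.3],[0.079,0,-0.048,0,0,0,0.3],[0.079,0,-0.048,0,0,0,0.3]],
  ],
)

```text
t: 7.52
eef_pos: [484.4, -92.7, 260.5]
tcp_rot: [3.141, -0.176, 1.446]
ft_force: [-3.4, -7.5, 9.2]
opening: 0.652
grip_force: 6.1
```

```bash
python3 - <<'E'
from plan import *
rad()
arc(52,61,5,88.2,88.1,10,7)
E
```

```text
meas [-5.728e+01 -6.000e-02  7.524e+01] phi 52.2 r 88.89
cmd [-57.04   0.2   74.48] phi 52.0 r 88.14
t 7.52 F [-7.9  2.4  9.2] press 12.1 tang(on tool) -0.6
[[[0.029,0.0,-0.009,0.0,-0.002,0.0,0.3],[0.059,0.0,-0.017,0.0,-0.003,0.0,0.3],[0.09,0.0,-0.025,0.0,-0.005,0.0,0.3],[0.12,0.0,-0.032,0.0,-0.007,0.0,0.3],[0.151,0.0,-0.038,0.0,-0.008,0.0,0.3],[0.151,0.0,-0.038,0.0,-0.008,0.0,0.3]]]
```

```bash
python3 - <<'E'
s=open('plan.py').read()
s=s.replace("p,r=pose(*w); s=r0.inv().apply(p-p0)/150; t=(r0.inv()*r).as_rotvec()/(2*np.pi)",
"p,r=pose(*w); e=p+r.apply(E); t=np.round((r0.inv()*r).as_rotvec()/(2*np.pi),3); s=r0.inv().apply(e-(r0*R.from_rotvec(t*2*np.pi)).apply(E)-p0)/150")
open('plan.py','w').write(s)
from plan import *
setcmd(-57.04,.2,74.48,10,0)
arc(52,61,5,88.2,88.1,10,7)
print(edge(*load()))
E
```

```text
[[[0.032,0.0,-0.009,0.0,-0.002,0.0,0.3],[0.057,0.0,-0.017,0.0,-0.003,0.0,0.3],[0.09,0.0,-0.025,0.0,-0.005,0.0,0.3],[0.123,0.0,-0.032,0.0,-0.007,0.0,0.3],[0.148,0.0,-0.038,0.0,-0.008,0.0,0.3],[0.148,0.0,-0.038,0.0,-0.008,0.0,0.3]]]
[-45.53531336   0.2         82.03000446]
```

Emit:
arm_command(
  rows=[
    [[0.032,0,-0.009,0,-0.002,0,0.3],[0.057,0,-0.017,0,-0.003,0,0.3],[0.09,0,-0.025,0,-0.005,0,0.3],[0.123,0,-0.032,0,-0.007,0,0.3],[0.148,0,-0.038,0,-0.008,0,0.3],[0.148,0,-0.038,0,-0.008,0,0.3]],
  ],
)

```text
t: 8.02
eef_pos: [487.0, -71.7, 270.3]
tcp_rot: [3.141, -0.126, 1.446]
ft_force: [-3.4, -6.2, 12.1]
opening: 0.645
grip_force: 7.2
```

```bash
python3 - <<'E'
from plan import *
rad()
arc(61,70,5,88.1,88.1,7,4)
E
```

```text
meas [-4.557e+01 -5.000e-02  8.303e+01] phi 61.3 r 88.98
cmd [-45.54   0.2   82.03] phi 61.0 r 88.09
t 8.02 F [-6.6  2.6 12.1] press 13.8 tang(on tool) 0.1
[[[0.033,0.0,-0.007,0.0,-0.002,0.0,0.3],[0.067,0.0,-0.014,0.0,-0.004,0.0,0.3],[0.092,0.0,-0.02,0.0,-0.005,0.0,0.3],[0.126,0.0,-0.025,0.0,-0.007,0.0,0.3],[0.16,0.0,-0.029,0.0,-0.009,0.0,0.3],[0.16,0.0,-0.029,0.0,-0.009,0.0,0.3]]]
```

Emit:
arm_command(
  rows=[
    [[0.033,0,-0.007,0,-0.002,0,0.3],[0.067,0,-0.014,0,-0.004,0,0.3],[0.092,0,-0.02,0,-0.005,0,0.3],[0.126,0,-0.025,0,-0.007,0,0.3],[0.16,0,-0.029,0,-0.009,0,0.3],[0.16,0,-0.029,0,-0.009,0,0.3]],
  ],
)

```text
t: 8.52
eef_pos: [489.9, -48.4, 277.8]
tcp_rot: [3.141, -0.069, 1.446]
ft_force: [-3.5, -5.0, 16.9]
opening: 0.655
grip_force: 8.5
```

```bash
python3 - <<'E'
from plan import *
rad()
for n in("scene","top"):
    p,d=read_camera(n); np.savez(f"{n}1.npz",p=p,d=d)
a=np.load('top1.npz')['p'][140:230,225:345];b=np.load('scene1.npz')['p'][130:240,205:335]
cv2.imwrite('pics/both3.png',np.hstack([cv2.resize(a,(400,300),interpolation=2),cv2.resize(b,(354,300),interpolation=2)])[...,::-1])
arc(70,79,5,88.1,88.2,4,1)
E
```

```text
meas [-3.278e+01  1.000e-02  8.892e+01] phi 70.3 r 89.11
cmd [-32.9    0.2   87.73] phi 70.0 r 88.03
t 8.52 F [-5.4  2.8 16.9] press 17.7 tang(on tool) 0.7
[[[0.026,0.0,-0.006,0.0,-0.001,0.0,0.3],[0.059,0.0,-0.011,0.0,-0.003,0.0,0.3],[0.093,0.0,-0.015,0.0,-0.005,0.0,0.3],[0.12,0.0,-0.019,0.0,-0.006,0.0,0.3],[0.154,0.0,-0.021,0.0,-0.008,0.0,0.3],[0.154,0.0,-0.021,0.0,-0.008,0.0,0.3]]]
```

View pics/both3.png

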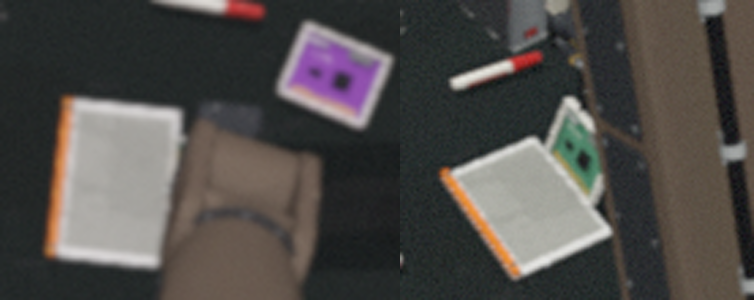

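The right half shows the module standing steeply on the plate's front edge at (575,150), green side towards the plate. I'll continue the arc, then push level.

Emit:
arm_command(
  rows=[
    [[0.026,0,-0.006,0,-0.001,0,0.3],[0.059,0,-0.011,0,-0.003,0,0.3],[0.093,0,-0.015,0,-0.005,0,0.3],[0.12,0,-0.019,0,-0.006,0,0.3],[0.154,0,-0.021,0,-0.008,0,0.3],[0.154,0,-0.021,0,-0.008,0,0.3]],
  ],
)

```text
t: 9.12
eef_pos: [492.8, -25.6, 282.6]
tcp_rot: [3.141, -0.019, 1.446]
ft_force: [-2.1, -2.7, 18.5]
opening: 0.652
grip_force: 9.3
```

```bash
python3 - <<'E'
from plan import *
rad()
c=edge(*load()); print(c)
z=93.2
rows([(c[0]+4,.2,c[2]+.5,0,0),(c[0]+8,.2,z,0,0),(c[0]+12,.2,z,-1,0),(c[0]+16,.2,z,-1,0),(c[0]+16,.2,z,-1,0)],.3)
E
```

```text
meas [-1.931e+01  5.000e-02  9.285e+01] phi 79.4 r 89.39
cmd [-19.58   0.2   91.53] phi 79.0 r 88.14
t 9.12 F [-3.   1.7 18.5] press 18.7 tang(on tool) 0.6
[-19.58420048   0.2         91.52594005]
[[[0.051,0.0,-0.004,0.0,-0.003,0.0,0.3],[0.077,0.0,-0.011,0.0,-0.003,0.0,0.3],[0.128,0.0,-0.011,0.0,-0.006,0.0,0.3],[0.155,0.0,-0.011,0.0,-0.006,0.0,0.3],[0.155,0.0,-0.011,0.0,-0.006,0.0,0.3]]]
```

Emit:
arm_command(
  rows=[
    [[0.051,0,-0.004,0,-0.003,0,0.3],[0.077,0,-0.011,0,-0.003,0,0.3],[0.128,0,-0.011,0,-0.006,0,0.3],[0.155,0,-0.011,0,-0.006,0,0.3],[0.155,0,-0.011,0,-0.006,0,0.3]],
  ],
)

```text
t: 9.53
eef_pos: [495.6, -2.3, 285.1]
tcp_rot: [3.141, 0.018, 1.446]
ft_force: [-4.3, -1.3, 24.2]
opening: 0.648
grip_force: 12.0
```

```bash
python3 - <<'E'
from plan import *
rad()
c=edge(*load())
rows([(c[0]+4*i,.2,93.3,-1,0) for i in range(1,6)]+[(c[0]+20,.2,93.3,-1,0)],.3)
E
```

```text
meas [-2.81  0.12 94.92] phi 90.0 r 89.92
cmd [-3.53  0.2  93.21] phi 89.5 r 88.22
t 9.53 F [-1.8  4.1 24.2] press 24.2 tang(on tool) -1.6
[[[0.027,0.0,-0.001,0.0,0.0,0.0,0.3],[0.053,0.0,-0.002,0.0,0.0,0.0,0.3],[0.08,0.0,-0.002,0.0,0.0,0.0,0.3],[0.107,0.0,-0.003,0.0,0.0,0.0,0.3],[0.133,0.0,-0.003,0.0,0.0,0.0,0.3],[0.133,0.0,-0.003,0.0,0.0,0.0,0.3]]]
```

Emit:
arm_command(
  rows=[
    [[0.027,0,-0.006,0,0,0,0.3],[0.053,0,-0.007,0,0,0,0.3],[0.08,0,-0.008,0,0,0,0.3],[0.107,0,-0.006,0,0,0,0.3],[0.133,0,-0.003,0,0,0,0.3],[0.133,0,-0.003,0,0,0,0.3]],
  ],
)

```text
t: 10.03
eef_pos: [498.2, 17.5, 285.0]
tcp_rot: [3.141, 0.017, 1.445]
ft_force: [-3.2, 2.5, 22.0]
opening: 0.646
grip_force: 11.2
```

```bash
python3 - <<'E'
from plan import *
rad()
p,d=read_camera("scene"); cv2.imwrite('pics/s4.png',cv2.resize(p[130:240,205:335],(520,440),interpolation=2)[...,::-1])
c=edge(*load())
rows([(c[0]+8*i,.2,93.3,-1,0) for i in range(1,6)],.3)
E
```

```text
meas [1.730e+01 4.000e-02 9.489e+01] phi 102.6 r 92.11
cmd [16.43  0.2  93.26] phi 102.3 r 90.33
t 10.03 F [ 2.1  3.5 22. ] press 21.9 tang(on tool) -2.6
[[[0.053,0.0,-0.001,0.0,0.0,0.0,0.3],[0.107,0.0,-0.002,0.0,0.0,0.0,0.3],[0.16,0.0,-0.004,0.0,0.0,0.0,0.3],[0.213,0.0,-0.005,0.0,0.0,0.0,0.3],[0.267,0.0,-0.006,0.0,0.0,0.0,0.3]]]
```

View pics/s4.png

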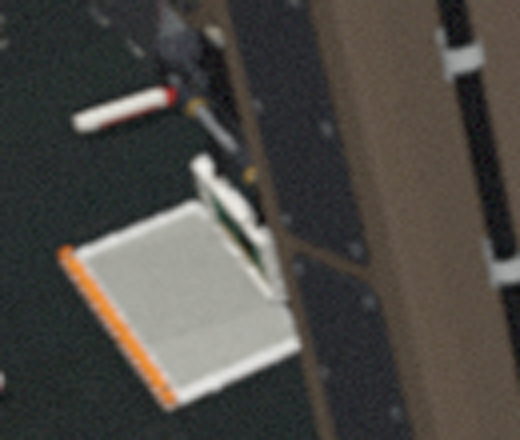

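The module leans past upright, with its white back edge at (235,210) and green side turning down. I'll carry on with the level push.

Emit:
arm_command(
  rows=[
    [[0.053,0,-0.001,0,0,0,0.3],[0.107,0,-0.002,0,0,0,0.3],[0.16,0,-0.004,0,0,0,0.3],[0.213,0,-0.005,0,0,0,0.3],[0.267,0,-0.006,0,0,0,0.3]],
  ],
)

```text
t: 10.5
eef_pos: [503.1, 57.1, 283.6]
tcp_rot: [-3.14, 0.018, 1.445]
ft_force: [0.5, 0.0, -0.1]
opening: 0.652
grip_force: 0.0
```

```bash
python3 - <<'E'
from plan import *
rad()
for n in("scene","top"):
    p,d=read_camera(n); np.savez(f"{n}1.npz",p=p,d=d)
a=np.load('top1.npz')['p'][140:230,225:345];b=np.load('scene1.npz')['p'][130:240,205:335]
cv2.imwrite('pics/both4.png',np.hstack([cv2.resize(a,(400,300),interpolation=2),cv2.resize(b,(354,300),interpolation=2)])[...,::-1])
E
```

```text
meas [57.09  0.65 93.4 ] phi 124.1 r 106.78
cmd [56.49  0.2  93.35] phi 123.9 r 106.4
t 10.5 F [ 0.1 -0.5 -0.1] press -0.1 tang(on tool) 0.1
```

View pics/both4.png

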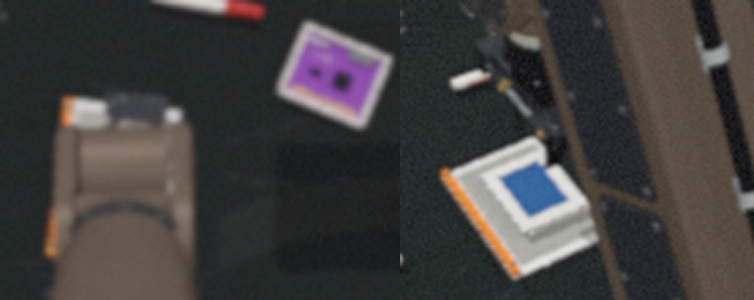

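The blue underside now faces up, with the module lying on the plate at (540,190) in the right half and a gap to the fence. I'll go back behind it, lower, and push.

```bash
python3 - <<'E'
from plan import *
rows([(-35,.2,93,5,0)],.3)
rows([(-35,.2,11,5,0)],.3)
rows(lerp((-35,.2,11,5,0),(20,.2,11,5,0),9),.3)
E
```

```text
[[[-0.744,0.0,0.029,0.0,0.017,0.0,0.3]]]
[[[-0.048,0.0,0.545,0.0,0.0,0.0,0.3]]]
[[[0.041,0.0,0.003,0.0,0.0,0.0,0.3],[0.082,0.0,0.007,0.0,0.0,0.0,0.3],[0.122,0.0,0.01,0.0,0.0,0.0,0.3],[0.163,0.0,0.014,0.0,0.0,0.0,0.3],[0.203,0.0,0.017,0.0,0.0,0.0,0.3],[0.244,0.0,0.021,0.0,0.0,0.0,0.3],[0.284,0.0,0.024,0.0,0.0,0.0,0.3],[0.325,0.0,0.028,0.0,0.0,0.0,0.3],[0.366,0.0,0.031,0.0,0.0,0.0,0.3]]]
```

Emit:
arm_command(
  rows=[
    [[-0.744,0,0.029,0,0.017,0,0.3],[-0.744,0,0.029,0,0.017,0,0.3],[-0.744,0,0.029,0,0.017,0,0.3],[-0.744,0,0.029,0,0.017,0,0.3],[-0.744,0,0.029,0,0.017,0,0.3]],
  ],
)

```text
t: 11.02
eef_pos: [488.9, -56.2, 281.3]
tcp_rot: [-3.14, -0.089, 1.442]
ft_force: [1.0, -0.2, -1.0]
opening: 0.65
grip_force: 0.0
```

Emit:
arm_command(
  rows=[
    [[-0.02,0,0.25,0,0,0,0.3],[-0.04,0,0.45,0,0,0,0.3],[-0.048,0,0.52,0,0,0,0.3],[-0.048,0,0.545,0,0,0,0.3],[-0.048,0,0.545,0,0,0,0.3]],
  ],
)

```text
t: 11.43
eef_pos: [489.3, -53.8, 199.2]
tcp_rot: [-3.139, -0.089, 1.446]
ft_force: [0.4, 0.4, 0.2]
opening: 0.651
grip_force: 0.0
```

Emit:
arm_command(
  rows=[
    [[0.041,0,0.003,0,0,0,0.3],[0.082,0,0.007,0,0,0,0.3],[0.122,0,0.01,0,0,0,0.3],[0.163,0,0.014,0,0,0,0.3],[0.203,0,0.017,0,0,0,0.3],[0.244,0,0.021,0,0,0,0.3],[0.284,0,0.024,0,0,0,0.3],[0.325,0,0.028,0,0,0,0.3],[0.366,0,0.031,0,0,0,0.3]],
  ],
)

```text
t: 12.18
eef_pos: [496.1, 0.8, 199.7]
tcp_rot: [-3.141, -0.089, 1.445]
ft_force: [0.5, -1.8, 0.9]
opening: 0.65
grip_force: 0.6
```

```bash
python3 - <<'E'
from plan import *
now()
rows(lerp((20,.2,11,5,0),(35,.2,11,5,0),7),.3)
rows([(36.5,.2,11,5,0)],.3)
E
```

```text
t 12.18 edge [20.6  0.3 11.4] cmd [20.1  0.2 11. ] F [-1.7 -0.8  0.9] open 0.65
[[[0.014,0.0,0.002,0.0,0.0,0.0,0.3],[0.028,0.0,0.003,0.0,0.0,0.0,0.3],[0.042,0.0,0.004,0.0,0.0,0.0,0.3],[0.057,0.0,0.005,0.0,0.0,0.0,0.3],[0.071,0.0,0.006,0.0,0.0,0.0,0.3],[0.085,0.0,0.008,0.0,0.0,0.0,0.3],[0.099,0.0,0.009,0.0,0.0,0.0,0.3]]]
[[[0.01,0.0,0.001,0.0,0.0,0.0,0.3]]]
```

Emit:
arm_command(
  rows=[
    [[0.014,0,0.002,0,0,0,0.3],[0.028,0,0.003,0,0,0,0.3],[0.042,0,0.004,0,0,0,0.3],[0.057,0,0.005,0,0,0,0.3],[0.071,0,0.006,0,0,0,0.3],[0.085,0,0.008,0,0,0,0.3],[0.099,0,0.009,0,0,0,0.3]],
  ],
)

```text
t: 12.77
eef_pos: [497.9, 15.1, 199.6]
tcp_rot: [-3.141, -0.089, 1.445]
ft_force: [0.1, -0.5, 1.2]
opening: 0.651
grip_force: 0.5
```

Emit:
arm_command(
  rows=[
    [[0.005,0,0,0,0,0,0.3],[0.01,0,0.001,0,0,0,0.3],[0.01,0,0.001,0,0,0,0.3]],
  ],
)

```text
t: 13.02
eef_pos: [498.1, 16.6, 199.6]
tcp_rot: [-3.141, -0.089, 1.445]
ft_force: [0.7, 0.3, 0.4]
opening: 0.648
grip_force: 0.1
```

```bash
python3 - <<'E'
from plan import *
now()
c=edge(*load())
for d in (.5,1,1.5,2): rows([(c[0]+d,.2,11,5,0)],.3,save=False)
E
```

```text
t 13.02 edge [36.5  0.4 11.3] cmd [36.5  0.2 11. ] F [ 0.4 -0.6  0.4] open 0.65
[[[0.003,0.0,0.0,0.0,0.0,0.0,0.3]]]
[[[0.007,0.0,0.0,0.0,0.0,0.0,0.3]]]
[[[0.01,0.0,0.001,0.0,0.0,0.0,0.3]]]
[[[0.013,0.0,0.001,0.0,0.0,0.0,0.3]]]
```

Emit:
arm_command(
  rows=[
    [[0.004,0,0,0,0,0,0.3],[0.007,0,0,0,0,0,0.3],[0.007,0,0,0,0,0,0.3]],
  ],
)

```text
t: 13.27
eef_pos: [498.1, 17.4, 199.7]
tcp_rot: [-3.14, -0.089, 1.445]
ft_force: [-1.1, -4.3, -1.0]
opening: 0.65
grip_force: 1.8
```

Emit:
arm_command(
  rows=[
    [[0.004,0,0,0,0,0,0.3],[0.007,0,0,0,0,0,0.3],[0.007,0,0,0,0,0,0.3]],
  ],
)

```text
t: 13.52
eef_pos: [498.1, 17.9, 199.7]
tcp_rot: [-3.14, -0.088, 1.445]
ft_force: [-3.1, -13.0, 0.5]
opening: 0.651
grip_force: 6.5
```

Contact with the fence, at about 13 N. Now I back off, rise and check.

```bash
python3 - <<'E'
from plan import *
now()
setcmd(38.6,.2,11,5,0)
rows([(10,.2,11,5,0)],.3)
rows([(-40,.2,120,5,0)],.3)
rows([(-180,.2,120,5,0)],.3)
E
```

```text
t 13.52 edge [37.6  0.5 11.3] cmd [36.5  0.2 11. ] F [-13.3   1.5   0.5] open 0.65
[[[-0.19,0.0,-0.017,0.0,0.0,0.0,0.3]]]
[[[-0.269,0.0,-0.753,0.0,0.0,0.0,0.3]]]
[[[-0.929,0.0,-0.081,0.0,0.0,0.0,0.3]]]
```

Emit:
arm_command(
  rows=[
    [[-0.03,0,-0.003,0,0,0,0.3],[-0.08,0,-0.008,0,0,0,0.3],[-0.19,0,-0.017,0,0,0,0.3],[-0.19,0,-0.017,0,0,0,0.3]],
  ],
)

```text
t: 13.85
eef_pos: [494.6, -11.4, 199.8]
tcp_rot: [-3.141, -0.089, 1.444]
ft_force: [0.1, -0.5, 0.0]
opening: 0.651
grip_force: 0.0
```

Emit:
arm_command(
  rows=[
    [[-0.1,0,-0.25,0,0,0,0.3],[-0.2,0,-0.5,0,0,0,0.3],[-0.269,0,-0.753,0,0,0,0.3],[-0.269,0,-0.753,0,0,0,0.3]],
  ],
)

```text
t: 14.18
eef_pos: [489.1, -61.3, 314.3]
tcp_rot: [3.134, -0.087, 1.444]
ft_force: [0.0, -0.1, 0.1]
opening: 0.653
grip_force: 0.0
```

Emit:
arm_command(
  rows=[
    [[-0.929,0,-0.081,0,0,0,0.3],[-0.929,0,-0.081,0,0,0,0.3],[-0.929,0,-0.081,0,0,0,0.3],[-0.929,0,-0.081,0,0,0,0.3],[-0.929,0,-0.081,0,0,0,0.3],[-0.929,0,-0.081,0,0,0,0.3]],
  ],
)

```text
t: 14.68
eef_pos: [470.8, -198.6, 308.2]
tcp_rot: [-3.14, -0.089, 1.443]
ft_force: [-0.6, 0.5, -0.3]
opening: 0.651
grip_force: 0.0
```

```bash
python3 - <<'E'
from plan import *
now()
for n in("scene","top"):
    p,d=read_camera(n); np.savez(f"{n}1.npz",p=p,d=d)
    hsv=cv2.cvtColor(p,cv2.COLOR_RGB2HSV); H,S,V=[hsv[...,i] for i in range(3)]
    roi=np.zeros(H.shape,bool); x0,y0,x1,y1={"top":(225,160,290,230),"scene":(205,160,290,240)}[n]; roi[y0:y1,x0:x1]=1
    for k,m,z in(("blue",(H>95)&(H<125)&(S>120)&(V>70),17),("orange",(H>5)&(H<20)&(S>120)&(V>120),15)):
        r,b,a=rect(n,m&roi,z); c=RP.inv().apply([r[0][0]-O[0],r[0][1]-O[1],0]); print(n,k,a,'plate',c.round(1),np.round(r[1],1),round(r[2],2))
a=np.load('top1.npz')['p'][140:230,225:345];b=np.load('scene1.npz')['p'][130:240,205:335]
cv2.imwrite('pics/both5.png',np.hstack([cv2.resize(a,(400,300),interpolation=2),cv2.resize(b,(354,300),interpolation=2)])[...,::-1])
E
```

```text
t 14.68 edge [-180.3    0.2  119.8] cmd [-179.9    0.2  120. ] F [ 0.5  0.7 -0.3] open 0.65
scene blue 224 plate [84.2 -5.4  0. ] [49.5 69.1] 82.97
scene orange 130 plate [137.8   2.6   0. ] [ 14.  193.2] 82.94
top blue 187 plate [82.  -7.2  0. ] [45.9 65.5] 82.82
top orange 111 plate [135.9  -0.8   0. ] [ 10.4 191.5] 82.68
```

View pics/both5.png

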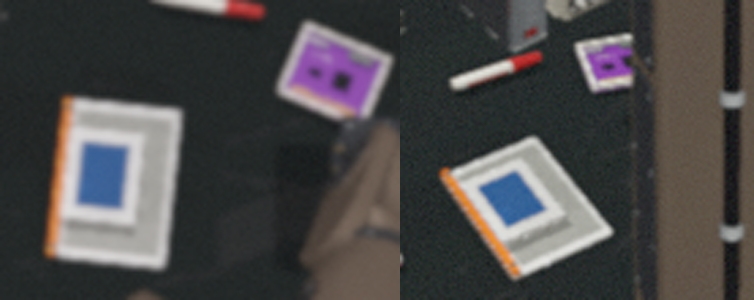

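The module lies blue side up at (103,175) in the left half, flush with the fence, parallel within 0.2° and about 7 mm off the plate's middle line. The fingers are clear.

```bash
python3 -c "
from cell import *
print(job_done())"
```

```text
the job is handed in; nothing more can be done
None
```

The module is flipped green side down and pushed squarely against the fence. The fingers are clear, nothing else was seen to move, and the job is handed in; its result was not shown.

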